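# Heft courier canisters and load the carrier by weight

### The arm

A 6-joint arm with a two-finger parallel gripper is mounted at the origin on the work surface. World frame = base frame: x ahead of the robot, y to its left, z up, the work surface at z = 0. Lengths are in m, angles in rad, forces in N, time in s.
With the tool pointing down it reaches from about 0.3 to 0.875 m from the base axis. Payload 6.4 kg.
Tool frame: the origin (TCP) lies between the finger pads; the fingertips stand 25 mm ahead of it and the grasp point (between the pads) lies 6 mm ahead of it; z points along the fingers, y is the line along which they close (so a half turn about z gives the same grasp; the last joint's range is limited). The gripper opens to 85 mm and grips with 20 to 120 N. Pads are 22 mm wide; open, the fingers measure 114 mm over their backs; the gripper's body (76 mm by 85 mm) begins 54 mm behind the grasp point. The pads swing forward as they close: fully open they stand 13 mm farther back than shut.
Start: joints at [-1.326, 0.181, 1.607, -0, 1.354, -0.206], TCP at [0.251, -0.518, 0.226] pointing down, gripper open.
Joint ranges: [-2.99, 2.99], [-0.89, 2.07], [0.3, 2.58], [-1.14, 4.28], [0, 2.63], [-3.12, 3.12]. Speed limits (rad/s): [2.57, 2.57, 3.01, 3.14, 3.14, 3.14].

### API

Orientations are given as a unit quaternion [w, x, y, z].
In Python, from bench import ctrl gives the robot as it stands.
- The arm moves only by the tool servo_tool, never from a script. Its argument "series" is text: rows parted by semicolons, each of 7 numbers parted by spaces: the gripper command: -1 is fully open, 1 is shut, values between are in proportion, then the shift along the tool's x, y, z in m, then the turn, a rotation vector about the tool's x, y, z in degrees. A call has 1 to 12 rows; each row is the pose to reach, as a shift and turn from the pose commanded when the call began, along the tool's axes at that moment; what a row does not reach only later rows make up. A row lasts 1/12 s, in which the tool goes at most 41.7 mm and 7.16 degrees, less where a joint would pass 70% of its speed; a pose out of reach is approached as far as the arm can. A call with a gripper value outside its range is refused whole. The fingers move at their own pace and stop on an object; the grip force is fixed at half the most. Time passes only in rows, so rows that repeat a pose let the fingers close. It gives the time, the measured TCP pose, the force, the opening and the grip force at its end, in the units of the state.
- ctrl.get_obs(): the state, without advancing time (a new reading comes with each control period).
- ctrl.camera(name): name is "side" or "top" or "wrist"; returns a dict with "img" (400x640x3 uint8, red, green, blue), "z_map" (400x640 float32, m along the optical axis (not along the pixel's ray), 0 where there is no reading), "fovy" (degrees; the focal length in pixels is half the picture's height over the tangent of half this angle, whatever the lens; pixels are square), "cx", "cy" (the principal point, pixels), "extrinsics" (4x4, takes a point from camera to world coordinates); the wrist camera has in their place "T_tool_cam" (4x4, takes a point from camera to tool coordinates, whose origin is the TCP and whose axes are the flange's). Camera axes: x right, y down, z forward; pixel columns grow to the right and rows downward; lengths in m; the calibration is good to about 2 mm. A picture is of the moment at which its call begins: read the wrist's pose just before it.
- ctrl.hand_in(): hands the job in; it is judged then, once.
The state is a dict: "time_s": time; "q": joint angles; "dq": joint speeds; "joint_efforts": joint torques, N m; "eef_pos": TCP position; "eef_rot": TCP orientation; "wrist_force": force on the tool from outside, world axes, zero at the start; "torque": the same for the moment, N m; "opening": opening from 0.0 (shut) to 1.0 (fully open); "grasp_force": force on a finger pad.
Only numpy, scipy, OpenCV 4.12 (cv2) and the standard library are available. Lean on these libraries where they do the work, as an engineer would, in place of code of your own. Each camera call takes 0.05 s, during which the arm holds its last target. There are 200 camera calls.

### The job

Three identical courier canisters stand on the steel tray: one holds only an empty jar, one a full specimen jar, one a heavy steel cold core. Tell them apart by lifting them a little to feel the weight, then slide the specimen canister right down to the bottom of the carrier's yellow well and the cold-core canister to the bottom of the blue well, feeling for the wells since the insert lies loose, and never forcing or dropping a canister. The empty one stays standing on the tray; keep the canisters upright, and leave the tube rack, glove box, spray bottle and marker where they are.

Things in the scene. Friction and masses are not known exactly. Their poses are not given: they have to be found in the camera images.
- canister_1_mid (a point): White opaque canister with ribbed red screw lid; the three look alike, any may hold any content, one of each kind. 112 mm high, body 50 mm diameter, lid 56 mm diameter over the top 27 mm: grip the lid from above, it stays clear of the well. Rubber foot, 1 mm chamfer. Site on the axis, half-way up (56 mm above the foot), z up the axis.
- canister_2_mid (a point): Second canister, same look, size and point. Whole weight of each: about 125 g (1.2 N) with an empty jar, 235 to 265 g (2.3 to 2.6 N) with a full specimen jar, 550 to 650 g (5.4 to 6.4 N) with a cold core. The content has 1 to 3 mm of play inside.
- canister_3_mid (a point): Third canister, same look, size, point and possible weights.
- tray: Fixed low steel tray, 124 x 310 mm, rim 20 mm high, walls 3 mm; the canisters stand in a row along its y, 95 mm apart. Origin: centre of its underside, inner floor 3 mm above; x along the short side, y along the long side.
- carrier: Fixed open cool box, white walls 27 mm thick, outside 176 x 286 mm, rim 84 mm high. Origin: centre of its underside, x along the short side, y the long. In it a loose insert: yellow block (+y) and blue block (-y), one round well each, top 14 mm below the rim. The insert lies up to 8 mm off centre in x and in y, differently each time, not turned; a side push over 9 N slides it; it rests on foam and gives 1 mm per 3 N.
- yellow_well (a point): Centre of the yellow well's mouth, on the insert's flat top, if the insert were central in the carrier; the true mouth is up to 8 mm off along the carrier's x and y, not measured: find it by feel or sight. Well 52.5 mm wide, no chamfer, 46 mm deep; a canister standing on its floor has its mid point 10 mm above the mouth.
- blue_well (a point): The same point of the blue well (for the cold core), 108 mm from the yellow one towards the carrier's -y; same sizes, off centre by the same amount as the yellow one.
- tube_rack: Bystander: white rack of red-capped sample tubes, 104 x 244 mm, 110 mm high; origin at the centre of its underside.
- glove_box: Bystander: blue and white glove box, 125 x 240 mm, 75 mm high (a glove sticks out 20 mm); origin at the centre of its underside.
- spray_bottle: Bystander: green spray bottle, 82 mm diameter, 190 mm high, its head 85 mm long; origin at the centre of its underside.
- marker: Bystander: black marker with a green cap lying on the table, 135 mm long, 17 mm thick, along its own y; origin at the middle of its underside.
There are look-alikes about, which are no part of the job. Leave any brown or purple look-alike of the part that bears canister_3_mid alone.

How it is judged:
By the outcome, as a careful person would: the job done as asked, in the order asked, and still so for the second after the job is handed in, with the robot touching nothing.
It also fails if it takes over 72 s, if anything falls off the work surface, if the arm or the gripper's body presses on something with over 40 N, if the wrist force passes 120 N, or if a joint passes its speed limit or range.

## Working session

There is one attempt and no reset: what is moved stays moved. The work goes in short steps, Python scripts to look and compute and a tool call to move; the robot and the scene stay as the last step left them, time stands still between calls to the robot, and variables do not carry over. Pictures are saved under pics/ and viewed, at most 10 in all, crops included, and the job is handed in when it is done.

Besides the shell and the picture viewer there is one more tool, called after ">>>" as name(argument=value, ...) on one line, values as JSON. servo_tool: Moves the arm, as the interface text tells. Its arguments: {"type":"object","properties":{"series":{"type":"string"}},"required":["series"]}

```bash
mkdir -p pics; cat > h.py <<'E'
import numpy as np, cv2
from bench import ctrl
from scipy.spatial.transform import Rotation as R
def rot(q): return R.from_quat([q[1],q[2],q[3],q[0]]).as_matrix()
def cam(n):
    o=ctrl.get_obs(); c=ctrl.camera(n)
    if n=="wrist":
        T=np.eye(4); T[:3,:3]=rot(o["eef_rot"]); T[:3,3]=o["eef_pos"]; c["T"]=T@c["T_tool_cam"]
    else: c["T"]=np.array(c["extrinsics"])
    c["f"]=200/np.tan(np.radians(c["fovy"])/2); return c
def save(c,p): cv2.imwrite(p,c["img"][:,:,::-1])
def onplane(c,u,v,z):
    d=c["T"][:3,:3]@np.array([(u-c["cx"])/c["f"],(v-c["cy"])/c["f"],1]); o=c["T"][:3,3]
    return o+d*(z-o[2])/d[2]
def pts(c):
    v,u=np.mgrid[0:400,0:640]; z=c["z_map"]
    P=np.stack([(u-c["cx"])/c["f"]*z,(v-c["cy"])/c["f"]*z,z],-1)
    return P@c["T"][:3,:3].T+c["T"][:3,3]
E
python3 - <<'E'
from h import *
a=cam("top");b=cam("side");save(a,"pics/top.png");save(b,"pics/side.png")
np.savez("c0.npz",**{k+s:a[k] if s=="a" else b[k] for s in "ab" for k in ["img","z_map","T","f","cx","cy"]})
o=ctrl.get_obs();print(o)
print(a["T"].round(3),a["fovy"],b["T"].round(3))
E
```

```text
{'time_s': 0.1, 'q': array([-1.32630581e+00,  1.81458090e-01,  1.60789507e+00, -2.19717407e-05,
        1.35381623e+00, -2.06275040e-01]), 'dq': array([-0.00085394, -0.00156394, -0.0033048 ,  0.00027958, -0.00044352,
        0.00111513]), 'joint_efforts': array([ 9.04454937e-04, -4.45875120e+01, -3.52235270e+01, -2.94288975e-04,
        4.14193841e-03,  3.90625388e-06]), 'eef_pos': array([ 0.25039927, -0.51705566,  0.22538538]), 'eef_rot': array([-7.88019637e-04,  9.74707802e-01,  2.23481719e-01, -2.57874695e-05]), 'wrist_force': array([ 0.6680432 ,  0.00419041, -0.17006579]), 'torque': array([-0.01930521, -0.00720845,  0.01590443]), 'grasp_force': 0.0, 'opening': 1.0007262444344431}
[[-1.000e-03 -9.830e-01  1.860e-01  2.770e-01]
 [-1.000e+00  2.000e-03  6.000e-03 -2.200e-02]
 [-6.000e-03 -1.860e-01 -9.830e-01  1.413e+00]
 [ 0.000e+00  0.000e+00  0.000e+00  1.000e+00]] 54.609154006049664 [[-0.735 -0.456  0.501 -0.129]
 [-0.677  0.518 -0.522  0.643]
 [-0.022 -0.724 -0.69   0.943]
 [ 0.     0.     0.     1.   ]]
```

View pics/top.png

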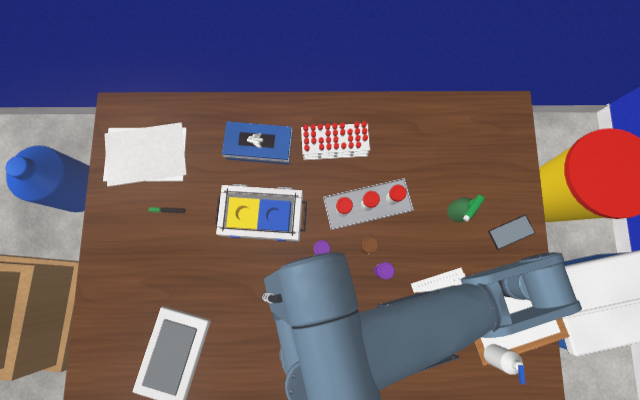

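View pics/side.png

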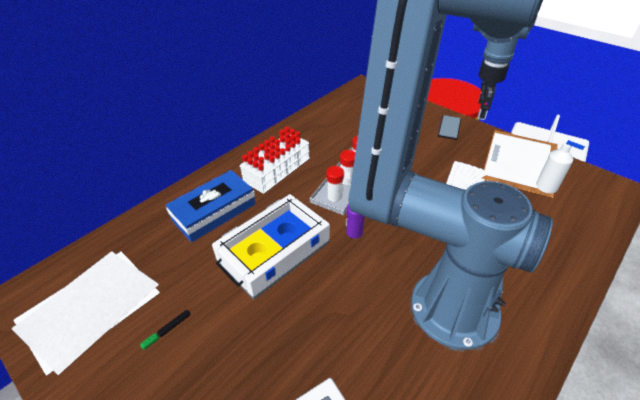

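The top view shows three red-lidded canisters on the tray at (344,205), (371,199) and (397,193). The look-alikes are purple at (321,248) and (385,270) and brown at (369,244). The red-lidded three on the steel tray fit the description. The carrier is at (260,213), with its yellow well at about (243,213) and its blue well at about (273,214).

```bash
python3 - <<'E'
from h import *
d=np.load("c0.npz"); c={k:d[k+"a"] for k in ["img","z_map","T","f","cx","cy"]}
P=pts(c); img=c["img"]; hsv=cv2.cvtColor(img,cv2.COLOR_RGB2HSV); H,S,V=cv2.split(hsv)
roi=np.zeros((400,640),bool); roi[175:240,210:420]=1
red=((H<8)|(H>172))&(S>150)&(V>100)&roi
n,l,s,ce=cv2.connectedComponentsWithStats(red.astype(np.uint8))
for i in range(1,n):
    if s[i,4]>40:
        m=(l==i)&(P[...,2]>0.105); q=P[m]; (x,y),r=cv2.minEnclosingCircle(q[:,:2].astype(np.float32))
        print("lid",ce[i].round(1),s[i,4],np.median(q[:,2]).round(4),q.mean(0).round(4),round(x,4),round(y,4),round(r,4))
for nm,m in [("yel",(H>20)&(H<35)&(S>150)),("blu",(H>105)&(H<125)&(S>150))]:
    m=m&roi&(np.arange(640)[None]<310); z=P[...,2]
    t=m&(abs(z-0.070)<.012); w=m&(z<0.055)&(z>0)
    print(nm,t.sum(),np.median(z[t]),cv2.minAreaRect(P[t][:,:2].astype(np.float32)*1000),w.sum(),P[w].mean(0), np.median(z[w]))
z=P[...,2]; m=roi&(np.arange(640)[None]<310)&(abs(z-.084)<.008)&(S<60)&(V>150)
print("carrier",m.sum(),cv2.minAreaRect(P[m][:,:2].astype(np.float32)*1000))
# crop
big=cv2.resize(img[165:260,205:425],None,fx=3.6,fy=3.6,interpolation=cv2.INTER_CUBIC)
cv2.imwrite("pics/crop.png",big[:,:,::-1])
E
```

```text
lid [397.5 192.7] 210 0.1129 [ 0.5396 -0.2903  0.119 ] 0.4168 -0.168 0.2019
lid [370.8 198.8] 204 0.1128 [ 0.5182 -0.1982  0.1194] 0.4086 -0.1202 0.164
lid [344.  205.2] 202 0.1126 [ 0.4968 -0.1068  0.1193] 0.3992 -0.07 0.1311
yel 739 0.06885197731534176 ((477.99298095703125, 246.89981079101562), (108.17793273925781, 108.21083068847656), 86.00299072265625) 156 [0.48417145 0.25273802 0.02672023] 0.0237889946930695
blu 704 0.06885188278303778 ((456.6629638671875, 181.72666931152344), (192.84085083007812, 136.51324462890625), 86.70907592773438) 137 [0.47567405 0.14073387 0.02310052] 0.023055532473116758
carrier 1440 ((482.54083251953125, 186.09359741210938), (285.8067932128906, 183.20108032226562), 85.96436309814453)
```

View pics/crop.png

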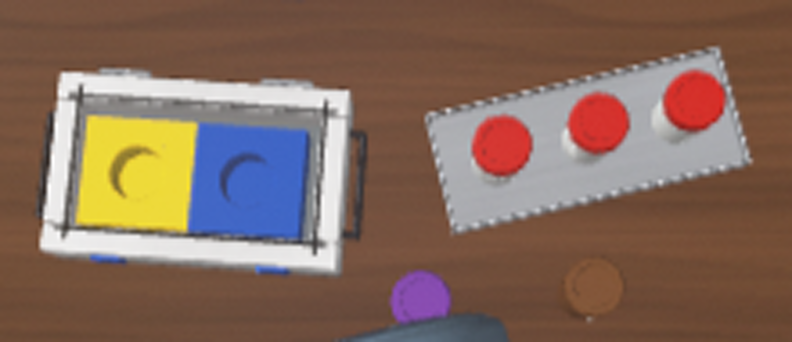

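The crop confirms the three red-lidded canisters on the tray. The insert is visibly shifted towards −x in the box.

```bash
python3 - <<'E'
from h import *
d=np.load("c0.npz"); c={k:d[k+"a"] for k in ["img","z_map","T","f","cx","cy"]}
for u,v in [(397.5,192.7),(370.8,198.8),(344,205.2)]: print(onplane(c,u,v,.113).round(4))
for u,v in [(460,208),(477,205)]: print(onplane(c,u,v,.18).round(4))
w=cam("wrist"); print(w["T_tool_cam"].round(3),w["fovy"],w["cx"],w["cy"])
M=rot(ctrl.get_obs()["eef_rot"]); print(M.T@(np.array([.518,-.198,.29])-ctrl.get_obs()["eef_pos"]))
E
```

```text
[ 0.5397 -0.2906  0.113 ]
[ 0.5187 -0.1989  0.113 ]
[ 0.4967 -0.1072  0.113 ]
[ 0.4755 -0.4755  0.18  ]
[ 0.4852 -0.5307  0.18  ]
[[ 0.    -0.95  -0.311  0.08 ]
 [ 1.     0.     0.     0.   ]
 [-0.    -0.311  0.95  -0.148]
 [ 0.     0.     0.     1.   ]] 62.409846157051554 320.9730842254285 202.45194356006238
[ 0.37989731 -0.17076028 -0.06416608]
```

>>> servo_tool(series="-1 0.38 -0.171 -0.064 0 0 -64.2;-1 0.38 -0.171 -0.064 0 0 -64.2;-1 0.38 -0.171 -0.064 0 0 -64.2;-1 0.38 -0.171 -0.064 0 0 -64.2;-1 0.38 -0.171 -0.064 0 0 -64.2;-1 0.38 -0.171 -0.064 0 0 -64.2;-1 0.38 -0.171 -0.064 0 0 -64.2;-1 0.38 -0.171 -0.064 0 0 -64.2;-1 0.38 -0.171 -0.064 0 0 -64.2;-1 0.38 -0.171 -0.064 0 0 -64.2;-1 0.38 -0.171 -0.064 0 0 -64.2;-1 0.38 -0.171 -0.064 0 0 -64.2")

```text
time_s: 1.15
eef_pos: [0.5194, -0.1959, 0.2904]
eef_rot: [0.0, 0.705, 0.709, 0.0]
wrist_force: [-0.6, -0.6, -0.9]
opening: 1.002
grasp_force: 0.0
```

```bash
cat > lids.py <<'E'
from h import *
o=ctrl.get_obs(); w=cam("wrist"); img=w["img"]
P=pts(w); H,S,V=cv2.split(cv2.cvtColor(img,cv2.COLOR_RGB2HSV))
print(o["time_s"],o["eef_pos"].round(4),rot(o["eef_rot"]).round(3).tolist())
red=((H<8)|(H>172))&(S>150)&(V>80)&(abs(P[...,2]-.114)<.006)&(P[...,0]<.6)
n,l,s,ce=cv2.connectedComponentsWithStats(red.astype(np.uint8))
for i in range(1,n):
    if s[i,4]>300:
        q=P[l==i]; (x,y),r=cv2.minEnclosingCircle(q[:,:2].astype(np.float32)); ct=cv2.findContours((l==i).astype(np.uint8),0,1)[0][0]
        e=cv2.fitEllipse(ct); print(ce[i].round(),np.median(q[:,2]).round(4),"circ",round(x,4),round(y,4),round(r,4),"ell",onplane(w,*e[0],np.median(q[:,2])).round(4),s[i,:4])
save(w,"pics/w1.png")
E
python3 lids.py
```

```text
1.15 [ 0.5194 -0.1959  0.2904] [[-0.005, 1.0, 0.0], [1.0, 0.005, -0.0], [-0.0, 0.0, -1.0]]
[303.  85.] 0.1141 circ 0.5031 -0.1082 0.0281 ell [ 0.5032 -0.1076  0.1141] [274  53  59  64]
[325. 181.] 0.1141 circ 0.5248 -0.2001 0.0282 ell [ 0.5245 -0.1991  0.1141] [299 154  54  54]
[344. 262.] 0.114 circ 0.5453 -0.2933 0.0288 ell [ 0.5458 -0.2909  0.114 ] [320 238  49  48]
```

View pics/w1.png

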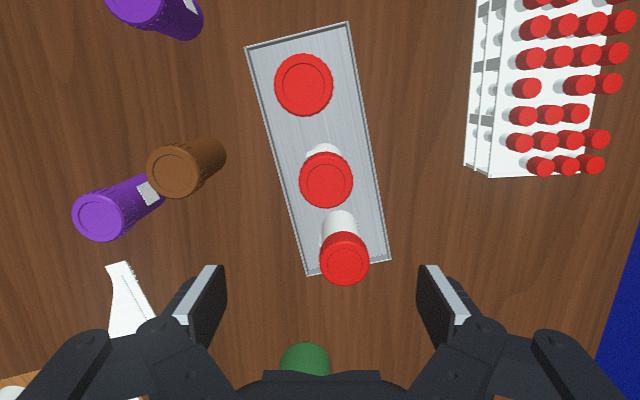

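The wrist view shows the three red lids at (303,85), (325,181) and (344,262), centred between the fingers. The purple and brown look-alikes are well clear to the left. I'll start with the middle canister.

>>> servo_tool(series="-1 -0.0036 0.005 0.04 0 0 0;-1 -0.0036 0.005 0.08 0 0 0;-1 -0.0036 0.005 0.12 0 0 0;-1 -0.0036 0.005 0.15 0 0 0;-1 -0.0036 0.005 0.17 0 0 0;-1 -0.0036 0.005 0.186 0 0 0;-1 -0.0036 0.005 0.186 0 0 0;-1 -0.0036 0.005 0.186 0 0 0")

```text
time_s: 1.87
eef_pos: [0.5214, -0.2026, 0.1032]
eef_rot: [-0.001, 0.708, 0.706, -0.0]
wrist_force: [0.0, -0.7, 0.4]
opening: 1.001
grasp_force: 0.0
```

>>> servo_tool(series="1 0 0 0 0 0 0;1 0 0 0 0 0 0;1 0 0 0 0 0 0;1 0 0 0 0 0 0;1 0 0 0 0 0 0;1 0 0 0 0 0 0")

```text
time_s: 2.37
eef_pos: [0.5271, -0.2069, 0.1156]
eef_rot: [0.007, 0.706, 0.708, -0.001]
wrist_force: [-14.8, 0.5, 62.6]
opening: 0.144
grasp_force: 31.5
```

The opening of 0.14 and 62 N mean the grip went wrong, so I'm looking before I move.

```bash
python3 - <<'E'
from h import *
o=ctrl.get_obs(); print(o)
w=cam("wrist"); t=cam("top"); s=cam("side")
a=w["img"]; b=cv2.resize(t["img"][150:260,300:440],(400,314)); c=cv2.resize(s["img"][120:250,300:440],(338,314))
im=np.zeros((600,740,3),np.uint8); im[:286,:458]=cv2.resize(a,(458,286)); im[286:,:400]=b; im[286:,400:738]=c
cv2.imwrite("pics/m1.png",im[:,:,::-1])
E
```

```text
{'time_s': 2.3667, 'q': array([-0.58086347,  0.27719961,  1.73082195, -0.00533244,  1.12019691,
       -0.58034297]), 'dq': array([ 0.0020122 , -0.01989697, -0.0329737 ,  0.01981162, -0.04471266,
       -0.00045814]), 'joint_efforts': array([  3.26292761, -11.83420748, -11.22080058,   2.68452086,
        -4.45501149,   0.01777361]), 'eef_pos': array([ 0.52705395, -0.20690939,  0.1155943 ]), 'eef_rot': array([ 0.00703694,  0.70646298,  0.70771431, -0.00099757]), 'wrist_force': array([-14.80290805,   0.46536459,  62.59646669]), 'torque': array([ 0.06758051,  2.9908717 , -0.04980659]), 'grasp_force': 31.461405378067866, 'opening': 0.14396316803160467}
```

View pics/m1.png

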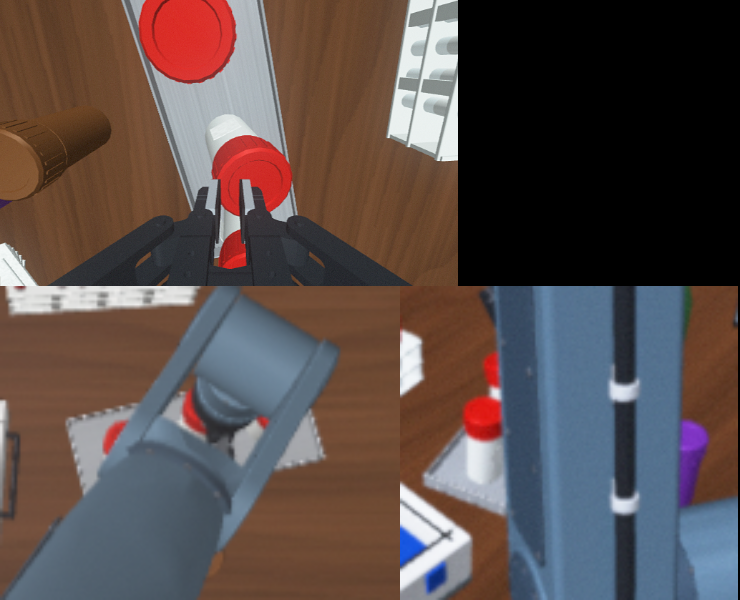

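```bash
python3 - <<'E'
from h import *
w=cam("wrist"); P=pts(w); H,S,V=cv2.split(cv2.cvtColor(w["img"],cv2.COLOR_RGB2HSV))
red=((H<8)|(H>172))&(S>150)&(V>80)
n,l,s,ce=cv2.connectedComponentsWithStats(red.astype(np.uint8))
for i in range(1,n):
    if s[i,4]>300:
        q=P[l==i]; print(ce[i].round(),s[i],q.min(0).round(4),q.max(0).round(4))
        t=q[q[:,2]>np.percentile(q[:,2],40)]; c=t.mean(0); u,sv,vt=np.linalg.svd(t-c,full_matrices=False); print(" plane",c.round(4),vt[2].round(3),(sv/len(t)**.5).round(5))
f=(V<70)&(S<80)&(np.arange(400)[:,None]>230)&(abs(np.arange(640)[None]-321)<50)&(w["z_map"]>0)
for v in range(250,400,15):
    print(v,[(u,P[v,u].round(3).tolist()) for u in (298,345)])
E
```

```text
[254.  51.] [  185     0   137   115 12938] [ 0.4755 -0.1369  0.0925] [ 0.5312 -0.0925  0.2638]
 plane [ 0.5033 -0.1127  0.1157] [ 0.121 -0.741 -0.661] [0.01617 0.01255 0.01142]
[362. 237.] [ 303  188  113  112 8151] [ 0.5216 -0.284  -0.0014] [ 0.6173 -0.1261  0.2638]
 plane [ 0.5495 -0.1968  0.1176] [ 0.807 -0.138  0.574] [0.0176  0.01039 0.0093 ]
[321. 360.] [313 341  17  35 438] [ 0.5267 -0.2854  0.1011] [ 0.5355 -0.1261  0.2638]
 plane [ 0.5311 -0.2697  0.1211] [ 0.958 -0.203  0.202] [0.02844 0.00293 0.00205]
250 [(298, [0.513, -0.26, 0.003]), (345, [0.543, -0.201, 0.117])]
265 [(298, [0.521, -0.201, 0.132]), (345, [0.542, -0.201, 0.133])]
280 [(298, [0.521, -0.201, 0.144]), (345, [0.541, -0.201, 0.145])]
295 [(298, [0.522, -0.194, 0.165]), (345, [0.539, -0.194, 0.166])]
310 [(298, [0.523, -0.196, 0.171]), (345, [0.538, -0.195, 0.172])]
325 [(298, [0.523, -0.195, 0.179]), (345, [0.537, -0.195, 0.179])]
340 [(298, [0.524, -0.19, 0.192]), (345, [0.536, -0.19, 0.192])]
355 [(298, [0.524, -0.19, 0.197]), (345, [0.536, -0.19, 0.198])]
370 [(298, [0.524, -0.189, 0.202]), (345, [0.535, -0.19, 0.202])]
385 [(298, [0.524, -0.192, 0.204]), (345, [0.535, -0.19, 0.206])]
```

```bash
python3 - <<'E'
from h import *
w=cam("wrist"); P=pts(w); H,S,V=cv2.split(cv2.cvtColor(w["img"],cv2.COLOR_RGB2HSV))
for (u,v) in [(254,20),(254,50),(254,80),(230,50),(280,50),(360,205),(360,220),(360,235),(360,250),(330,220),(380,220),(390,240),(320,180),(310,175),(330,170)]:
    print((u,v),np.median(P[v-2:v+3,u-2:u+3].reshape(-1,3),0).round(4),w["img"][v,u])
red=((H<8)|(H>172))&(S>150)&(V>80); red[:188]=0; red[300:]=0
m=cv2.erode(red.astype(np.uint8),np.ones((7,7)))>0
q=P[m]; best=None; r=np.random.default_rng(0)
for k in range(300):
    a=q[r.choice(len(q),3,False)]; nn=np.cross(a[1]-a[0],a[2]-a[0]); nn/=np.linalg.norm(nn)+1e-12
    c=(abs((q-a[0])@nn)<.001).sum()
    if best is None or c>best[0]: best=(c,nn,a[0])
inl=q[abs((q-best[2])@best[1])<.0015]; print(best[0],len(q),best[1].round(3),inl.mean(0).round(4),inl.min(0).round(4),inl.max(0).round(4))
cv2.imwrite("pics/z.png",cv2.resize(w["img"][100:400,180:460],None,fx=2,fy=2,interpolation=3)[:,:,::-1])
E
```

```text
(254, 20) [ 0.5043 -0.0996  0.1134] [214  42  37]
(254, 50) [ 0.5036 -0.1108  0.1136] [217  48  42]
(254, 80) [ 0.5029 -0.1225  0.1135] [216  50  45]
(230, 50) [ 0.4938 -0.1109  0.1136] [217  47  43]
(280, 50) [ 0.5144 -0.1108  0.1136] [217  45  41]
(360, 205) [ 0.5502 -0.1786  0.1149] [192  49  45]
(360, 220) [ 0.55   -0.185   0.1184] [198  44  40]
(360, 235) [ 0.5505 -0.1936  0.1164] [199  43  39]
(360, 250) [ 0.5509 -0.202   0.1159] [196  38  32]
(330, 220) [ 0.5357 -0.1852  0.1171] [188  51  44]
(380, 220) [ 0.5601 -0.1861  0.1156] [200  46  42]
(390, 240) [ 0.5668 -0.1989  0.1118] [202  42  34]
(320, 180) [ 0.5318 -0.1798  0.0645] [228 234 233]
(310, 175) [ 0.5253 -0.1801  0.0503] [227 233 232]
(330, 170) [ 0.5384 -0.1757  0.0559] [227 232 231]
3940 6811 [ 0.264 -0.058  0.963] [ 0.5564 -0.1995  0.1151] [ 0.5285 -0.2295  0.1091] [ 0.5784 -0.1779  0.1235]
```

View pics/z.png

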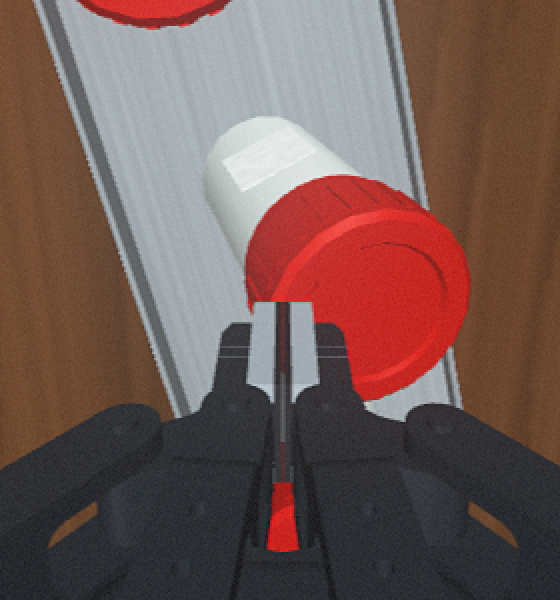

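The closed fingers swung forward onto the lid's edge, and the canister is leaning about 15° towards +x against them. The pictures show the fingertips sitting higher relative to the TCP than I assumed. I'll ease it upright by moving slowly up and towards −x with the fingers shut, so the lid follows them.

>>> servo_tool(series="1 0 -0.001 -0.003 0 0 0;1 0 -0.003 -0.006 0 0 0;1 0 -0.005 -0.008 0 0 0;1 0 -0.007 -0.010 0 0 0;1 0 -0.009 -0.011 0 0 0;1 0 -0.011 -0.012 0 0 0")

```text
time_s: 3.12
eef_pos: [0.512, -0.2017, 0.1166]
eef_rot: [0.0, 0.707, 0.707, 0.0]
wrist_force: [0.5, -1.2, 0.0]
opening: -0.001
grasp_force: 0.0
```

```bash
cat > tilt.py <<'E'
from h import *
import sys
w=cam("wrist"); P=pts(w); H,S,V=cv2.split(cv2.cvtColor(w["img"],cv2.COLOR_RGB2HSV))
red=((H<8)|(H>172))&(S>150)&(V>80)&(P[...,2]>.09)&(P[...,2]<.14)&(P[...,0]<.62)
n,l,s,ce=cv2.connectedComponentsWithStats(red.astype(np.uint8)); r=np.random.default_rng(0)
for i in range(1,n):
    if s[i,4]<400: continue
    m=cv2.erode((l==i).astype(np.uint8),np.ones((5,5)))>0; q=P[m]; best=(0,)
    for k in range(300):
        a=q[r.choice(len(q),3,False)]; nn=np.cross(a[1]-a[0],a[2]-a[0]); nn/=np.linalg.norm(nn)+1e-12
        c=(abs((q-a[0])@nn)<.001).sum()
        if c>best[0]: best=(c,nn*np.sign(nn[2]),a[0])
    inl=q[abs((q-best[2])@best[1])<.0015]; print(ce[i].round(),best[1].round(3),inl.mean(0).round(4),inl.min(0).round(3),inl.max(0).round(3))
o=ctrl.get_obs(); print(o["time_s"],o["eef_pos"].round(4),o["wrist_force"].round(2),o["opening"])
E
python3 tilt.py
```

```text
[298.  60.] [0.003 0.006 1.   ] [ 0.5027 -0.1081  0.114 ] [ 0.477 -0.135  0.112] [ 0.53  -0.086  0.116]
[354. 239.] [ 0.007 -0.018  1.   ] [ 0.5307 -0.1923  0.1144] [ 0.501 -0.224  0.113] [ 0.553 -0.172  0.116]
3.1667 [ 0.5117 -0.2016  0.1164] [ 0.48 -0.14  0.87] -0.00018919763533521914
```

Canister A is standing upright again with its lid centre at about (0.526, −0.198). The shut fingertips sit at roughly TCP level, so I have to grip about 25 mm lower than I did.

>>> servo_tool(series="1 0 0 -0.015 0 0 0;-1 0 0 -0.045 0 0 0;-1 0.003 0.0145 -0.05 0 0 0;-1 0.003 0.0145 -0.05 0 0 0;-1 0.003 0.0145 -0.05 0 0 0;-1 0.003 0.0145 -0.05 0 0 0;-1 0.003 0.0145 -0.05 0 0 0")

```text
time_s: 3.75
eef_pos: [0.5253, -0.1981, 0.1646]
eef_rot: [-0.002, 0.707, 0.707, -0.0]
wrist_force: [-0.3, -0.4, -1.0]
opening: 0.847
grasp_force: 0.0
```

```bash
python3 tilt.py; python3 lids.py
```

```text
[281.  74.] [-0.01  0.01  1.  ] [ 0.5034 -0.1084  0.1141] [ 0.477 -0.134  0.112] [ 0.529 -0.082  0.116]
[319. 222.] [-0.005  0.001  1.   ] [ 0.5246 -0.1982  0.1142] [ 0.499 -0.226  0.113] [ 0.55  -0.173  0.116]
[347. 334.] [ 0.    -0.008  1.   ] [ 0.5456 -0.2897  0.1139] [ 0.519 -0.315  0.112] [ 0.571 -0.265  0.115]
3.8 [ 0.5254 -0.1983  0.1647] [ 0.66 -0.96  1.2 ] 0.9262465309287904
3.8 [ 0.5254 -0.1983  0.1647] [[-0.0, 1.0, -0.002], [1.0, 0.0, 0.001], [0.001, -0.002, -1.0]]
[281.  73.] 0.1141 circ 0.503 -0.1084 0.0285 ell [ 0.5033 -0.1072  0.1141] [232  21  99 106]
[319. 225.] 0.1141 circ 0.5243 -0.2003 0.0283 ell [ 0.5245 -0.1984  0.1141] [277 183  85  83]
[348. 340.] 0.1139 circ 0.546 -0.2926 0.0286 ell [ 0.5455 -0.2892  0.1139] [310 307  76  66]
```

>>> servo_tool(series="-1 -0.001 -0.001 0.03 0 0 0;-1 -0.001 -0.001 0.05 0 0 0;-1 -0.001 -0.001 0.065 0 0 0;-1 -0.001 -0.001 0.076 0 0 0;-1 -0.001 -0.001 0.081 0 0 0;-1 -0.001 -0.001 0.081 0 0 0;-1 -0.001 -0.001 0.081 0 0 0")

```text
time_s: 4.43
eef_pos: [0.5258, -0.1999, 0.0856]
eef_rot: [0.0, 0.707, 0.707, 0.0]
wrist_force: [0.2, -0.7, 0.5]
opening: 0.998
grasp_force: 0.0
```

>>> servo_tool(series="0 0 0 0 0 0 0;0.3 0 0 0 0 0 0;0.3 0 0 0 0 0 0")

```text
time_s: 4.68
eef_pos: [0.526, -0.2002, 0.0867]
eef_rot: [0.001, 0.707, 0.707, -0.0]
wrist_force: [-3.8, -0.6, 7.1]
opening: 0.633
grasp_force: 62.2
```

The grip is good: opening 0.63, 62 N. Now a small lift to weigh it.

>>> servo_tool(series="0.3 0 0 -0.003 0 0 0;0.3 0 0 -0.007 0 0 0;0.3 0 0 -0.01 0 0 0;0.3 0 0 -0.012 0 0 0;0.3 0 0 -0.012 0 0 0;0.3 0 0 -0.012 0 0 0;0.3 0 0 -0.012 0 0 0")

```text
time_s: 5.27
eef_pos: [0.5254, -0.1996, 0.0969]
eef_rot: [-0.0, 0.707, 0.707, -0.0]
wrist_force: [-0.6, -0.6, -6.3]
opening: 0.632
grasp_force: 64.4
```

>>> servo_tool(series="0.3 0 0 -0.012 0 0 0")

```text
time_s: 5.35
eef_pos: [0.5236, -0.1985, 0.1068]
eef_rot: [-0.003, 0.707, 0.707, -0.001]
wrist_force: [-0.5, 0.3, -6.5]
opening: 0.633
grasp_force: 65.1
```

>>> servo_tool(series="0.3 0 0 -0.012 0 0 0")

```text
time_s: 5.43
eef_pos: [0.5248, -0.1992, 0.121]
eef_rot: [-0.001, 0.707, 0.707, -0.0]
wrist_force: [0.6, 0.1, -5.5]
opening: 0.635
grasp_force: 65.1
```

A weighs about 6 N, so it's the cold core. The repeated rows added up to a 36 mm lift, so I'll set it back gently and move to the next.

>>> servo_tool(series="0.3 0 0 0.01 0 0 0;0.3 0 0 0.02 0 0 0;0.3 0 0 0.028 0 0 0;0.3 0 0 0.031 0 0 0;0.3 0 0 0.033 0 0 0;0.3 0 0 0.0345 0 0 0;0.3 0 0 0.0355 0 0 0;0.3 0 0 0.0355 0 0 0")

```text
time_s: 6.1
eef_pos: [0.5242, -0.1996, 0.0869]
eef_rot: [-0.002, 0.707, 0.707, -0.001]
wrist_force: [-10.1, 2.9, 12.6]
opening: 0.634
grasp_force: 67.9
```

>>> servo_tool(series="-0.5 0 0 0 0 0 0;-1 0 0 0 0 0 0;-1 0 0 0 0 0 0;-1 0 0 0 0 0 0")

```text
time_s: 6.43
eef_pos: [0.5262, -0.2, 0.086]
eef_rot: [0.001, 0.707, 0.707, 0.0]
wrist_force: [-0.8, -0.2, -0.0]
opening: 0.997
grasp_force: 0.0
```

>>> servo_tool(series="-1 0 0 -0.03 0 0 0;-1 0 0 -0.055 0 0 0;-1 0.035 -0.01 -0.055 0 0 0;-1 0.075 -0.0215 -0.055 0 0 0;-1 0.0915 -0.0215 -0.055 0 0 0;-1 0.0915 -0.0215 -0.03 0 0 0;-1 0.0915 -0.0215 -0.01 0 0 0;-1 0.0915 -0.0215 0 0 0 0;-1 0.0915 -0.0215 0 0 0 0;-1 0.0915 -0.0215 0 0 0 0")

```text
time_s: 7.27
eef_pos: [0.504, -0.1083, 0.0856]
eef_rot: [-0.0, 0.707, 0.707, -0.0]
wrist_force: [0.2, -0.8, -0.3]
opening: 1.002
grasp_force: 0.0
```

>>> servo_tool(series="0 0 0 0 0 0 0;0.3 0 0 0 0 0 0;0.3 0 0 0 0 0 0")

```text
time_s: 7.52
eef_pos: [0.5048, -0.1089, 0.0872]
eef_rot: [0.001, 0.707, 0.707, 0.0]
wrist_force: [-3.7, 0.6, 8.4]
opening: 0.636
grasp_force: 61.5
```

>>> servo_tool(series="0.3 0 0 -0.003 0 0 0;0.3 0 0 -0.007 0 0 0;0.3 0 0 -0.01 0 0 0;0.3 0 0 -0.012 0 0 0;0.3 0 0 -0.012 0 0 0")

```text
time_s: 7.93
eef_pos: [0.5043, -0.1083, 0.0982]
eef_rot: [0.0, 0.707, 0.707, 0.0]
wrist_force: [0.1, -0.1, -3.0]
opening: 0.632
grasp_force: 63.5
```

```bash
cat > wt.py <<'E'
from h import *
F=[]
for i in range(12): ctrl.camera("side"); F.append(ctrl.get_obs()["wrist_force"])
F=np.array(F); o=ctrl.get_obs(); print(F.mean(0).round(2),F.std(0).round(2),o["time_s"],o["eef_pos"].round(4),o["opening"].round(3),o["grasp_force"])
E
python3 wt.py
```

```text
Traceback (most recent call last):
  File "wt.py", line 4, in <module>
    F=np.array(F); o=ctrl.get_obs(); print(F.mean(0).round(2),F.std(0).round(2),o["time_s"],o["eef_pos"].round(4),o["opening"].round(3),o["grasp_force"])
                                                                                                                  ^^^^^^^^^^^^^^^^^^
AttributeError: 'float' object has no attribute 'round'
```

```bash
sed -i 's/o\["opening"\].round(3)/o["opening"]/' wt.py; python3 wt.py
```

```text
[-0.17 -0.1  -2.43] [0.45 0.67 0.43] 9.1333 [ 0.504  -0.1082  0.0977] 0.6336061597917051 63.53943228721619
```

C weighs 2.4 N, so it's the specimen. I'll set it down and weigh B too, as the task asks.

>>> servo_tool(series="0.3 0 0 0.005 0 0 0;0.3 0 0 0.008 0 0 0;0.3 0 0 0.01 0 0 0;0.3 0 0 0.011 0 0 0;0.3 0 0 0.0115 0 0 0;-0.5 0 0 0.0115 0 0 0;-1 0 0 0.0115 0 0 0;-1 0 0 0.0115 0 0 0;-1 0 0 0.0115 0 0 0")

```text
time_s: 9.88
eef_pos: [0.5041, -0.1082, 0.0861]
eef_rot: [0.0, 0.707, 0.707, 0.0]
wrist_force: [0.6, -0.1, -0.2]
opening: 0.999
grasp_force: 0.0
```

>>> servo_tool(series="-1 0 0 -0.03 0 0 0;-1 0 0 -0.055 0 0 0;-1 -0.035 0.008 -0.055 0 0 0;-1 -0.075 0.017 -0.055 0 0 0;-1 -0.115 0.026 -0.055 0 0 0;-1 -0.155 0.036 -0.055 0 0 0;-1 -0.183 0.0423 -0.055 0 0 0;-1 -0.183 0.0423 -0.03 0 0 0;-1 -0.183 0.0423 -0.01 0 0 0;-1 -0.183 0.0423 0 0 0 0;-1 -0.183 0.0423 0 0 0 0;-1 -0.183 0.0423 0 0 0 0")

```text
time_s: 10.88
eef_pos: [0.5462, -0.2906, 0.0858]
eef_rot: [-0.001, 0.707, 0.707, -0.0]
wrist_force: [0.3, -0.2, 0.4]
opening: 1.001
grasp_force: 0.0
```

>>> servo_tool(series="0 0 0 0 0 0 0;0.3 0 0 0 0 0 0;0.3 0 0 0 0 0 0")

```text
time_s: 11.13
eef_pos: [0.5474, -0.2917, 0.0883]
eef_rot: [0.002, 0.707, 0.708, 0.0]
wrist_force: [1.3, -1.3, 3.0]
opening: 0.634
grasp_force: 62.6
```

>>> servo_tool(series="0.3 0 0 -0.003 0 0 0;0.3 0 0 -0.007 0 0 0;0.3 0 0 -0.01 0 0 0;0.3 0 0 -0.012 0 0 0;0.3 0 0 -0.012 0 0 0")

```text
time_s: 11.55
eef_pos: [0.5467, -0.2914, 0.0989]
eef_rot: [0.001, 0.707, 0.707, 0.0]
wrist_force: [0.1, 0.6, -0.9]
opening: 0.63
grasp_force: 63.2
```

```bash
python3 wt.py
```

```text
[-0.18 -0.05 -1.39] [0.37 0.56 0.43] 12.15 [ 0.5464 -0.2911  0.0981] 0.6326930756217992 63.19741487503052
```

B weighs 1.4 N, so it's empty. I'll set it down and look into the wells from above the carrier.

>>> servo_tool(series="0.3 0 0 0.005 0 0 0;0.3 0 0 0.008 0 0 0;0.3 0 0 0.01 0 0 0;0.3 0 0 0.011 0 0 0;0.3 0 0 0.0115 0 0 0;-0.5 0 0 0.0115 0 0 0;-1 0 0 0.0115 0 0 0;-1 0 0 0.0115 0 0 0;-1 0 0 0.0115 0 0 0")

```text
time_s: 12.9
eef_pos: [0.5463, -0.291, 0.0864]
eef_rot: [-0.0, 0.707, 0.707, 0.0]
wrist_force: [-0.7, -0.5, 0.4]
opening: 1.001
grasp_force: 0.0
```

>>> servo_tool(series="-1 0 0 -0.035 0 0 0;-1 0 0 -0.07 0 0 0;-1 0.035 -0.005 -0.09 0 0 0;-1 0.07 -0.01 -0.11 0 0 0;-1 0.11 -0.016 -0.12 0 0 0;-1 0.15 -0.021 -0.13 0 0 0;-1 0.19 -0.026 -0.14 0 0 0;-1 0.23 -0.032 -0.15 0 0 0;-1 0.27 -0.038 -0.15 0 0 0;-1 0.31 -0.044 -0.15 0 0 0;-1 0.35 -0.05 -0.15 0 0 0;-1 0.39 -0.055 -0.15 0 0 0")

```text
time_s: 13.9
eef_pos: [0.4905, 0.1006, 0.2368]
eef_rot: [0.0, 0.707, 0.707, 0.0]
wrist_force: [0.7, 0.4, 0.4]
opening: 0.998
grasp_force: 0.0
```

>>> servo_tool(series="-1 0.04 -0.005 -0.01 0 0 0;-1 0.075 -0.011 -0.01 0 0 0;-1 0.09 -0.011 -0.01 0 0 0;-1 0.09 -0.011 -0.01 0 0 0;-1 0.09 -0.011 -0.01 0 0 0")

```text
time_s: 14.32
eef_pos: [0.4799, 0.1894, 0.2464]
eef_rot: [0.0, 0.706, 0.708, -0.0]
wrist_force: [0.2, -0.6, -1.0]
opening: 0.998
grasp_force: 0.0
```

```bash
cat > wells.py <<'E'
from h import *
w=cam("wrist"); o=ctrl.get_obs(); print(o["time_s"],o["eef_pos"].round(4)); P=pts(w); z=P[...,2]
H,S,V=cv2.split(cv2.cvtColor(w["img"],cv2.COLOR_RGB2HSV)); save(w,"pics/wells.png")
np.savez("wells.npz",img=w["img"],z=w["z_map"],T=w["T"])
for nm,m in [("yel",(H>18)&(H<36)&(S>120)),("blu",(H>105)&(H<125)&(S>120))]:
    t=(m&(abs(z-.070)<.006)).astype(np.uint8)
    n,l,s,ce=cv2.connectedComponentsWithStats(t); i=1+np.argmax(s[1:,4]); t=(l==i).astype(np.uint8)
    zt=np.median(z[t>0]); cs,h=cv2.findContours(t,cv2.RETR_CCOMP,cv2.CHAIN_APPROX_NONE)
    k=[j for j in range(len(cs)) if h[0][j][3]>=0]; k=max(k,key=lambda j:cv2.contourArea(cs[j])); c=cs[k].reshape(-1,2)
    Q=np.array([onplane(w,u,v,zt)[:2] for u,v in c]).astype(np.float32)
    A=np.c_[2*Q,np.ones(len(Q))]; b=(Q**2).sum(1); x=np.linalg.lstsq(A,b,rcond=None)[0]
    r=np.sqrt(x[2]+x[0]**2+x[1]**2); (cx,cy),rr=cv2.minEnclosingCircle(Q)
    oc=max([cs[j] for j in range(len(cs)) if h[0][j][3]<0],key=cv2.contourArea).reshape(-1,2)
    QQ=np.array([onplane(w,u,v,zt)[:2] for u,v in oc]).astype(np.float32)*1000
    print(nm,zt,"lsq",x[:2].round(4),r.round(4),"enc",round(cx,4),round(cy,4),round(rr,4),"pix",c.mean(0).round(),cv2.minAreaRect(QQ))
E
python3 wells.py
```

```text
14.3667 [0.4801 0.1885 0.2464]
yel 0.06995523663029754 lsq [0.4824 0.2459] 0.0261 enc 0.4822 0.2455 0.027 pix [323. 119.] ((482.5865783691406, 245.5496826171875), (107.83393859863281, 105.90135955810547), 86.0847396850586)
blu 0.0749282463039756 lsq [0.6973 0.2291] 0.0021 enc 0.6972 0.2291 0.0029 pix [548. 139.] ((744.4952392578125, 204.78472900390625), (238.4811553955078, 131.55746459960938), 84.97933959960938)
```

View pics/wells.png

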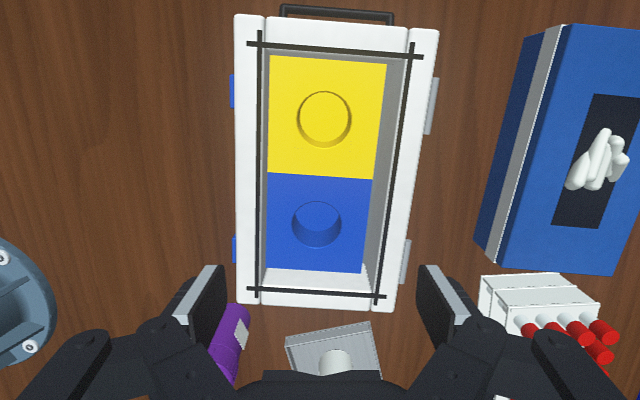

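The wrist view shows the yellow well mouth centred at pixel (323,119) and the blue one at (317,224). The blue mask caught the glove box, so I'll re-measure from the saved frame, then take the specimen canister.

```bash
python3 - <<'E'
from h import *
d=np.load("wells.npz"); w=dict(img=d["img"],z_map=d["z"],T=d["T"],f=200/np.tan(np.radians(62.409846)/2),cx=320.973,cy=202.452)
P=pts(w); z=P[...,2]; H,S,V=cv2.split(cv2.cvtColor(w["img"],cv2.COLOR_RGB2HSV))
t=((H>105)&(H<125)&(S>120)&(abs(z-.070)<.006)); t[:,:255]=0;t[:,385:]=0
t=t.astype(np.uint8); cs,h=cv2.findContours(t,cv2.RETR_CCOMP,cv2.CHAIN_APPROX_NONE)
k=max([j for j in range(len(cs)) if h[0][j][3]>=0],key=lambda j:cv2.contourArea(cs[j])); c=cs[k].reshape(-1,2)
Q=np.array([onplane(w,u,v,.07)[:2] for u,v in c]); x=np.linalg.lstsq(np.c_[2*Q,np.ones(len(Q))],(Q**2).sum(1),rcond=None)[0]
print(x[:2],np.sqrt(x[2]+x[0]**2+x[1]**2),c.mean(0))
E
```

```text
[0.47519951 0.13932149] 0.025683233735484933 [315.61940299 223.28358209]
```

>>> servo_tool(series="-1 -0.04 0.003 0 0 0 0;-1 -0.08 0.006 0 0 0 0;-1 -0.12 0.01 0 0 0 0;-1 -0.16 0.013 0.01 0 0 0;-1 -0.2 0.016 0.03 0 0 0;-1 -0.24 0.019 0.05 0 0 0;-1 -0.28 0.0237 0.07 0 0 0;-1 -0.297 0.0237 0.105 0 0 0;-1 -0.297 0.0237 0.14 0 0 0;-1 -0.297 0.0237 0.16 0 0 0;-1 -0.297 0.0237 0.161 0 0 0;-1 -0.297 0.0237 0.161 0 0 0")

```text
time_s: 15.37
eef_pos: [0.5026, -0.1092, 0.0847]
eef_rot: [-0.002, 0.708, 0.706, -0.001]
wrist_force: [0.8, 0.1, 0.4]
opening: 1.0
grasp_force: 0.0
```

>>> servo_tool(series="0 0 0 0 0 0 0;0.3 0 0 0 0 0 0;0.3 0 0 0 0 0 0")

```text
time_s: 15.62
eef_pos: [0.5055, -0.1089, 0.0883]
eef_rot: [0.002, 0.707, 0.708, 0.0]
wrist_force: [-3.0, 0.6, 10.1]
opening: 0.631
grasp_force: 61.2
```

>>> servo_tool(series="0.3 0 0 -0.02 0 0 0;0.3 0 0 -0.05 0 0 0;0.3 0 0 -0.085 0 0 0;0.3 0 0 -0.115 0 0 0;0.3 0.03 -0.002 -0.12 0 0 0;0.3 0.07 -0.004 -0.12 0 0 0;0.3 0.11 -0.006 -0.12 0 0 0;0.3 0.15 -0.009 -0.12 0 0 0;0.3 0.19 -0.011 -0.12 0 0 0;0.3 0.23 -0.013 -0.12 0 0 0;0.3 0.27 -0.016 -0.12 0 0 0;0.3 0.305 -0.018 -0.12 0 0 0")

```text
time_s: 16.62
eef_pos: [0.4852, 0.1997, 0.207]
eef_rot: [0.0, 0.706, 0.708, 0.001]
wrist_force: [-0.2, -0.7, -2.8]
opening: 0.632
grasp_force: 64.7
```

>>> servo_tool(series="0.3 0.03 -0.0025 0 0 0 0;0.3 0.0445 -0.0025 0.01 0 0 0;0.3 0.0495 -0.0025 0.025 0 0 0;0.3 0.0495 -0.0025 0.04 0 0 0;0.3 0.0495 -0.0025 0.043 0 0 0;0.3 0.0495 -0.0025 0.043 0 0 0;0.3 0.0495 -0.0025 0.043 0 0 0")

```text
time_s: 17.2
eef_pos: [0.4836, 0.2464, 0.1637]
eef_rot: [0.0, 0.707, 0.707, 0.0]
wrist_force: [0.8, 0.4, -1.5]
opening: 0.635
grasp_force: 64.8
```

```bash
python3 wt.py; python3 - <<'E'
from h import *
save(cam("wrist"),"pics/w_in.png")
E
```

```text
[ 0.13 -0.03 -2.47] [0.51 0.29 0.55] 17.8 [0.4834 0.2463 0.1627] 0.6342270560481236 64.75955843925476
```

View pics/w_in.png

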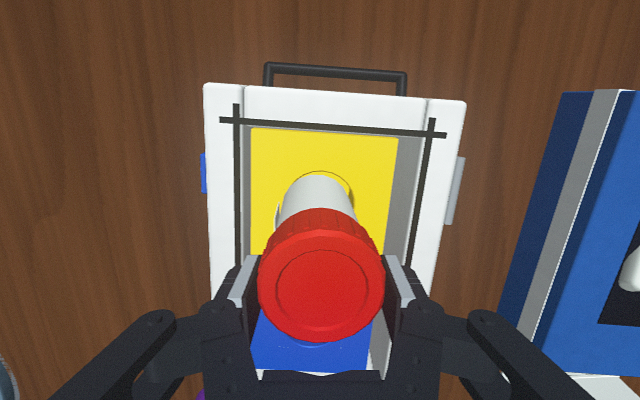

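The view shows the canister's foot just above the yellow mouth, with foot and mouth edges overlapping near (318,172). It's roughly aligned, so I'll feel downwards in 1 mm steps.

>>> servo_tool(series="0.3 0 0 0.003 0 0 0;0.3 0 0 0.006 0 0 0;0.3 0 0 0.008 0 0 0;0.3 0 0 0.009 0 0 0;0.3 0 0 0.010 0 0 0;0.3 0 0 0.011 0 0 0;0.3 0 0 0.012 0 0 0;0.3 0 0 0.012 0 0 0")

```text
time_s: 18.52
eef_pos: [0.4834, 0.2463, 0.1512]
eef_rot: [0.0, 0.707, 0.707, -0.0]
wrist_force: [-3.3, -1.7, 4.7]
opening: 0.632
grasp_force: 65.8
```

```bash
sed -i 's/range(12)/range(6)/' wt.py; python3 wt.py; python3 -c "
from bench import ctrl; print(ctrl.get_obs()['torque'])"
```

```text
[-2.67 -1.49  5.26] [0.34 0.83 0.25] 18.8167 [0.4834 0.2463 0.1513] 0.6323705016581143 65.73232054710388
[-0.23731087  0.78849158  0.0433294 ]
```

I've got contact at the mouth level (7.7 N net). The foot is now in the mouth plane, so one enlarged crop shows the offset without parallax.

```bash
python3 - <<'E'
from h import *
w=cam("wrist"); np.savez("con.npz",img=w["img"],z=w["z_map"],T=w["T"])
o=ctrl.get_obs(); print(o["eef_pos"])
cv2.imwrite("pics/con.png",cv2.resize(w["img"][125:275,225:425],None,fx=4,fy=4,interpolation=cv2.INTER_CUBIC)[:,:,::-1])
# predicted well circle pix (from sight estimate) top edge and foot top edge
def pix(p):
    q=np.linalg.inv(w["T"])@np.r_[p,1]; return (w["f"]*q[:2]/q[2]+[w["cx"],w["cy"]]).round(1)
for a in (0,45,90,135,180):
    e=np.array([np.cos(np.radians(a)),np.sin(np.radians(a))]); print(a,pix(np.r_[np.array([.4833,.2462])+.02625*e,.07]),pix(np.r_[o["eef_pos"][:2]+.025*e,.07]))
E
```

```text
[0.48339103 0.24628467 0.15130884]
0 [355.7 208.8] [354.1 208.7]
45 [345.8 184.4] [344.7 185.4]
90 [320.  173.9] [320.1 175.5]
135 [294.1 184.3] [295.4 185.4]
180 [284.2 208.8] [286.  208.7]
```

View pics/con.png

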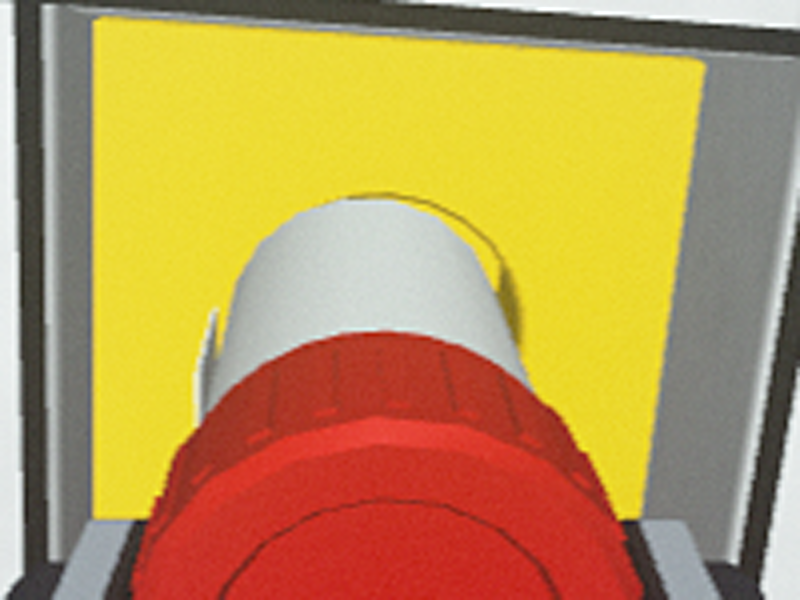

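The well rim (arc top at crop (385,193), right edge (522,330)) sits right of the foot (centre column about 367). The foot is therefore about 3 mm too far towards −x. I'll check whether the canister leans in the hand.

```bash
python3 - <<'E'
from h import *
d=np.load("con.npz"); w=dict(img=d["img"],z_map=d["z"],T=d["T"],f=200/np.tan(np.radians(62.409846)/2),cx=320.973,cy=202.452)
P=pts(w); H,S,V=cv2.split(cv2.cvtColor(w["img"],cv2.COLOR_RGB2HSV)); z=P[...,2]
m=((H<8)|(H>172))&(S>150)&(abs(z-.18)<.012); m=cv2.erode(m.astype(np.uint8),np.ones((5,5)))>0
q=P[m]; r=np.random.default_rng(0); best=(0,)
for k in range(500):
    a=q[r.choice(len(q),3,False)]; nn=np.cross(a[1]-a[0],a[2]-a[0]); nn/=np.linalg.norm(nn)+1e-12
    c=(abs((q-a[0])@nn)<.0008).sum()
    if c>best[0]: best=(c,nn*np.sign(nn[2]),a[0])
inl=q[abs((q-best[2])@best[1])<.001]; c=inl.mean(0); n=np.linalg.svd(inl-c,full_matrices=False)[2][2]; n*=np.sign(n[2])
print(len(inl),n.round(4),np.degrees(n[:2]).round(2),inl.min(0).round(4),inl.max(0).round(4))
# body: white points, axis via slices
b=(S<40)&(V>140)&(z>.075)&(z<.145)&(abs(P[...,0]-.483)<.04)&(P[...,1]>.24)&(P[...,1]<.285)
b=cv2.erode(b.astype(np.uint8),np.ones((3,3)))>0; q=P[b]; print(len(q))
from scipy.optimize import least_squares
def res(p):
    cx=p[0]+p[2]*(q[:,2]-.11); cy=p[1]+p[3]*(q[:,2]-.11); return np.hypot(q[:,0]-cx,q[:,1]-cy)-.025
s=least_squares(res,[.483,.246,0,0],loss="soft_l1",f_scale=.001); p=s.x
print("axis at .11",p[:2].round(4),"tilt deg",np.degrees(p[2:]).round(2),"foot",(p[:2]-.04*p[2:]).round(4),"lid",(p[:2]+.06*p[2:]).round(4))
E
```

```text
6788 [ 0.0562 -0.0153  0.9983] [ 3.22 -0.87] [0.4578 0.221  0.1753] [0.5102 0.2752 0.1798]
1635
axis at .11 [0.4813 0.2468] tilt deg [ 2.3  -0.04] foot [0.4797 0.2468] lid [0.4837 0.2468]
```

The canister leans 2.3° in the hand with its foot at x=0.4797, against the well's 0.483. I'll raise it slightly, turn the tool −2.3° about its x axis (which moves the foot +3.3 mm) and feel down again.

>>> servo_tool(series="0.3 0 0 -0.003 0 0 0;0.3 0 0 -0.005 -1 0 0;0.3 0 0 -0.005 -2.3 0 0;0.3 0 0 -0.005 -2.3 0 0;0.3 0 0 -0.003 -2.3 0 0;0.3 0 0 -0.001 -2.3 0 0;0.3 0 0 0 -2.3 0 0;0.3 0 0 0.001 -2.3 0 0;0.3 0 0 0.002 -2.3 0 0;0.3 0 0 0.002 -2.3 0 0")

```text
time_s: 19.7
eef_pos: [0.4832, 0.2462, 0.1483]
eef_rot: [0.014, 0.707, 0.707, 0.014]
wrist_force: [-0.2, -0.7, -3.0]
opening: 0.635
grasp_force: 64.8
```

```bash
cat > axis.py <<'E'
from h import *
import sys
from scipy.optimize import least_squares
w=cam("wrist"); o=ctrl.get_obs(); P=pts(w); H,S,V=cv2.split(cv2.cvtColor(w["img"],cv2.COLOR_RGB2HSV)); z=P[...,2]
X,Y,Z=o["eef_pos"]; zl=Z-.007
b=(S<40)&(V>140)&(z>max(zl-.075,.075))&(z<zl)&(abs(P[...,0]-X)<.04)&(P[...,1]>Y-.006)&(P[...,1]<Y+.04)
b=cv2.erode(b.astype(np.uint8),np.ones((3,3)))>0; q=P[b]
def res(p): return np.hypot(q[:,0]-p[0]-p[2]*(q[:,2]-zl),q[:,1]-p[1]-p[3]*(q[:,2]-zl))-.025
p=least_squares(res,[X,Y,0,0],loss="soft_l1",f_scale=.001).x
print("pts",len(q),"tilt deg",np.degrees(p[2:]).round(2),"foot",(p[:2]-.076*p[2:]).round(4),"z foot",round(Z-.083,4))
E
python3 wt.py; python3 axis.py
```

```text
[-0.25  0.33 -2.46] [0.4  0.25 0.42] 20.0 [0.4834 0.2463 0.1488] 0.6298632399707162 64.79643702507019
pts 1554 tilt deg [ 0.   -0.01] foot [0.4831 0.2467] z foot 0.0658
```

The foot is 4 mm inside the mouth with no contact force and no lean. Now I'll slide down, vertical in world terms.

>>> servo_tool(series="0.3 0 -0.0001 0.003 0 0 0;0.3 0 -0.0002 0.006 0 0 0;0.3 0 -0.0004 0.009 0 0 0;0.3 0 -0.0005 0.012 0 0 0;0.3 0 -0.0006 0.015 0 0 0;0.3 0 -0.0006 0.015 0 0 0")

```text
time_s: 20.55
eef_pos: [0.4828, 0.2461, 0.1327]
eef_rot: [0.014, 0.707, 0.707, 0.014]
wrist_force: [-0.8, -1.0, -3.2]
opening: 0.63
grasp_force: 64.8
```

>>> servo_tool(series="0.3 0 -0.0001 0.003 0 0 0;0.3 0 -0.0002 0.006 0 0 0;0.3 0 -0.0004 0.009 0 0 0;0.3 0 -0.0005 0.012 0 0 0;0.3 0 -0.0006 0.015 0 0 0;0.3 0 -0.0007 0.018 0 0 0;0.3 0 -0.0008 0.020 0 0 0;0.3 0 -0.0008 0.020 0 0 0")

```text
time_s: 21.22
eef_pos: [0.483, 0.2462, 0.1131]
eef_rot: [0.014, 0.707, 0.707, 0.014]
wrist_force: [0.1, -0.5, -1.9]
opening: 0.636
grasp_force: 64.8
```

Free sliding so far, with about 6 mm left to the floor.

>>> servo_tool(series="0.3 0 -0.0001 0.002 0 0 0;0.3 0 -0.0001 0.003 0 0 0;0.3 0 -0.0002 0.004 0 0 0;0.3 0 -0.0002 0.005 0 0 0;0.3 0 -0.0002 0.0055 0 0 0;0.3 0 -0.0002 0.006 0 0 0;0.3 0 -0.0002 0.006 0 0 0")

```text
time_s: 21.8
eef_pos: [0.4834, 0.2463, 0.1078]
eef_rot: [0.014, 0.707, 0.707, 0.014]
wrist_force: [-0.4, -0.6, 0.5]
opening: 0.63
grasp_force: 65.0
```

```bash
python3 wt.py
```

```text
[-1.41 -0.64  0.71] [0.37 0.41 0.43] 22.1 [0.4834 0.2463 0.1078] 0.6329793009804505 65.02655982971191
```

>>> servo_tool(series="0.3 0 0 0.0005 0 0 0;0.3 0 0 0.001 0 0 0;0.3 0 0 0.001 0 0 0;0.3 0 0 0.001 0 0 0")

```text
time_s: 22.43
eef_pos: [0.4835, 0.2463, 0.1069]
eef_rot: [0.014, 0.707, 0.707, 0.014]
wrist_force: [-1.9, 0.2, 3.8]
opening: 0.631
grasp_force: 65.5
```

>>> servo_tool(series="0 0 0 0 0 0 0;-0.5 0 0 0 0 0 0;-1 0 0 0 0 0 0;-1 0 0 0 0 0 0;-1 0 0 0 0 0 0")

```text
time_s: 22.85
eef_pos: [0.4836, 0.2464, 0.1066]
eef_rot: [0.014, 0.707, 0.707, 0.014]
wrist_force: [0.5, 0.7, 0.3]
opening: 0.995
grasp_force: 0.0
```

>>> servo_tool(series="-1 0 0.0008 -0.02 0 0 0;-1 0 0.002 -0.05 0 0 0;-1 0 0.003 -0.08 2.3 0 0;-1 0 0.004 -0.11 2.3 0 0;-1 0 0.004 -0.12 2.3 0 0;-1 0 0.004 -0.12 2.3 0 0;-1 0 0.004 -0.12 2.3 0 0")

```text
time_s: 23.43
eef_pos: [0.4825, 0.2463, 0.2263]
eef_rot: [0.0, 0.707, 0.707, 0.0]
wrist_force: [0.0, -0.4, -1.2]
opening: 0.997
grasp_force: 0.0
```

```bash
cat > lid2.py <<'E'
from h import *
w=cam("wrist"); o=ctrl.get_obs(); P=pts(w); z=P[...,2]; H,S,V=cv2.split(cv2.cvtColor(w["img"],cv2.COLOR_RGB2HSV))
print(o["time_s"],o["eef_pos"].round(4),rot(o["eef_rot"])[:,2].round(4))
m=((H<8)|(H>172))&(S>150)&(V>80)&(z>.105)&(z<.15)&(abs(P[...,0]-.5)<.08)
n,l,s,ce=cv2.connectedComponentsWithStats(m.astype(np.uint8))
for i in range(1,n):
    if s[i,4]>400:
        k=cv2.erode((l==i).astype(np.uint8),np.ones((5,5)))>0; zt=np.median(z[k]); q=P[(l==i)&(abs(z-zt)<.004)]
        (x,y),r=cv2.minEnclosingCircle(q[:,:2].astype(np.float32)); A=np.c_[P[k][:,:2],np.ones(k.sum())]; g=np.linalg.lstsq(A,P[k][:,2],rcond=None)[0]
        print(ce[i].round(),"z",zt.round(4),round(x,4),round(y,4),round(r,4),"slope deg",np.degrees(g[:2]).round(2))
E
python3 lid2.py
```

```text
23.4833 [0.4817 0.2461 0.2251] [-1.9e-03 -5.0e-04 -1.0e+00]
[321. 199.] z 0.1341 0.4833 0.2475 0.028 slope deg [ 0.09 -1.24]
```

The specimen is seated (lid top at 0.134, upright). Now for the cold core, A.

>>> servo_tool(series="-1 -0.04 0.004 0 0 0 0;-1 -0.08 0.008 0 0 0 0;-1 -0.12 0.012 0 0 0 0;-1 -0.16 0.016 0 0 0 0;-1 -0.2 0.02 0 0 0 0;-1 -0.24 0.024 0 0 0 0;-1 -0.28 0.028 0 0 0 0;-1 -0.32 0.032 0 0 0 0;-1 -0.36 0.036 0.01 0 0 0;-1 -0.4 0.04 0.02 0 0 0;-1 -0.435 0.043 0.04 0 0 0;-1 -0.446 0.043 0.06 0 0 0")

```text
time_s: 24.48
eef_pos: [0.5251, -0.2043, 0.1643]
eef_rot: [0.0, 0.708, 0.706, -0.001]
wrist_force: [-0.6, 0.0, 0.3]
opening: 1.004
grasp_force: 0.0
```

>>> servo_tool(series="-1 0 0 0 0 0 0;-1 0 0 0 0 0 0")

```text
time_s: 24.65
eef_pos: [0.5236, -0.1988, 0.1633]
eef_rot: [-0.004, 0.708, 0.707, -0.001]
wrist_force: [-0.1, 0.7, 1.4]
opening: 0.998
grasp_force: 0.0
```

```bash
python3 lid2.py
```

```text
24.7 [ 0.5247 -0.1986  0.165 ] [-0.0031  0.0025 -1.    ]
[319. 223.] z 0.114 0.523 -0.1992 0.0281 slope deg [0.1 0.3]
[349. 340.] z 0.1138 0.5448 -0.2932 0.0285 slope deg [ 0.15 -0.72]
```

>>> servo_tool(series="-1 -0.0005 0 0.03 0 0 0;-1 -0.0005 0 0.055 0 0 0;-1 -0.0005 0 0.07 0 0 0;-1 -0.0005 0 0.079 0 0 0;-1 -0.0005 0 0.079 0 0 0;-1 -0.0005 0 0.079 0 0 0;-0.2 -0.0005 0 0.079 0 0 0;0.3 -0.0005 0 0.079 0 0 0;0.3 -0.0005 0 0.079 0 0 0;0.3 -0.0005 0 0.079 0 0 0")

```text
time_s: 25.53
eef_pos: [0.5265, -0.2009, 0.0897]
eef_rot: [0.001, 0.707, 0.707, -0.0]
wrist_force: [-3.8, 0.1, 8.8]
opening: 0.637
grasp_force: 61.8
```

>>> servo_tool(series="0.3 0 0 -0.003 0 0 0;0.3 0 0 -0.008 0 0 0;0.3 0 0 -0.012 0 0 0;0.3 0 0 -0.012 0 0 0;0.3 0 0 -0.012 0 0 0")

```text
time_s: 25.95
eef_pos: [0.5259, -0.2002, 0.0998]
eef_rot: [0.0, 0.707, 0.707, 0.0]
wrist_force: [-1.2, 0.2, -6.2]
opening: 0.634
grasp_force: 64.1
```

```bash
python3 wt.py; python3 axis.py
```

```text
[-0.06  0.28 -6.45] [0.45 0.61 0.44] 26.25 [ 0.5256 -0.2001  0.0994] 0.6325884337117992 64.05018925666809
pts 254 tilt deg [1.11 0.98] foot [ 0.5233 -0.2012] z foot 0.0165
```

>>> servo_tool(series="0.3 0 0 -0.03 0 0 0;0.3 0 0 -0.07 0 0 0;0.3 0.01 -0.002 -0.1 0 0 0;0.3 0.05 -0.008 -0.11 0 0 0;0.3 0.09 -0.014 -0.11 0 0 0;0.3 0.13 -0.02 -0.11 0 0 0;0.3 0.17 -0.026 -0.11 0 0 0;0.3 0.21 -0.032 -0.11 0 0 0;0.3 0.25 -0.038 -0.11 0 0 0;0.3 0.29 -0.044 -0.11 0 0 0;0.3 0.32 -0.05 -0.11 0 0 0;0.3 0.339 -0.05 -0.11 0 0 0")

```text
time_s: 27.3
eef_pos: [0.4738, 0.1422, 0.2096]
eef_rot: [-0.001, 0.706, 0.708, 0.0]
wrist_force: [2.0, -0.9, -7.6]
opening: 0.63
grasp_force: 66.7
```

>>> servo_tool(series="0.3 0 0 0.01 0 0 0;0.3 0 0 0.025 0 0 0;0.3 0 0 0.035 0 0 0;0.3 0 0 0.04 0 0 0;0.3 0 0 0.04 0 0 0;0.3 0 0 0.04 0 0 0")

```text
time_s: 27.8
eef_pos: [0.4757, 0.1382, 0.1696]
eef_rot: [-0.0, 0.707, 0.707, -0.0]
wrist_force: [0.4, -0.1, -6.8]
opening: 0.632
grasp_force: 66.7
```

```bash
python3 wt.py; sed -i 's/,.075))/,.078))/' axis.py; python3 axis.py; python3 - <<'E'
from h import *
w=cam("wrist"); save(w,"pics/b.png")
E
```

```text
[ 0.4  -0.39 -5.75] [0.45 0.52 0.54] 28.1 [0.4761 0.1387 0.1703] 0.6303324616555513 66.69929623603821
pts 1628 tilt deg [2.08 0.9 ] foot [0.4723 0.1373] z foot 0.0872
```

The canister leans 2.1° in x and 0.9° in y, so I'll correct both turns before feeling down.

>>> servo_tool(series="0.3 0.0004 0.0002 0 -1 0.5 0;0.3 0.0004 0.0002 0 -2.1 0.9 0;0.3 0.0004 0.0002 0 -2.1 0.9 0;0.3 0.0004 0.0002 0.006 -2.1 0.9 0;0.3 0.0004 0.0002 0.01 -2.1 0.9 0;0.3 0.0004 0.0002 0.01 -2.1 0.9 0;0.3 0.0004 0.0002 0.01 -2.1 0.9 0")

```text
time_s: 28.78
eef_pos: [0.4755, 0.1392, 0.1591]
eef_rot: [0.007, 0.707, 0.707, 0.018]
wrist_force: [-0.8, 0.8, -5.2]
opening: 0.637
grasp_force: 66.8
```

```bash
python3 axis.py; python3 - <<'E'
from h import *
o=ctrl.get_obs(); M=rot(o["eef_rot"]); print(o["time_s"],o["eef_pos"].round(4),"down in tool",(M.T@[0,0,-1]).round(4))
E
```

```text
pts 1601 tilt deg [ 0.17 -0.01] foot [0.4744 0.139 ] z foot 0.0764
28.8333 [0.4758 0.1392 0.1594] down in tool [-0.0157 -0.036   0.9992]
```

>>> servo_tool(series="0.3 0 0.001 0.002 0 0 0;0.3 0 0.0009 0.004 0 0 0;0.3 0 0.0008 0.005 0 0 0;0.3 0 0.0008 0.006 0 0 0;0.3 0 0.0008 0.007 0 0 0;0.3 -0.0001 0.0007 0.008 0 0 0;0.3 -0.0001 0.0007 0.008 0 0 0")

```text
time_s: 29.42
eef_pos: [0.4773, 0.1392, 0.1523]
eef_rot: [0.008, 0.707, 0.707, 0.019]
wrist_force: [-1.2, -1.1, 1.6]
opening: 0.63
grasp_force: 67.4
```

```bash
python3 wt.py; python3 axis.py
```

```text
[-1.04 -1.19  1.67] [0.59 0.53 0.83] 29.7167 [0.4773 0.1392 0.1522] 0.6281948080431512 67.43424654006958
pts 1514 tilt deg [ 0.63 -0.39] foot [0.4759 0.1395] z foot 0.0691
```

I've got contact on the rim (7.5 N net). I'll use the last picture to see the offset in the mouth plane.

```bash
python3 - <<'E'
from h import *
w=cam("wrist"); o=ctrl.get_obs(); np.savez("con2.npz",img=w["img"],z=w["z_map"],T=w["T"])
im=cv2.resize(w["img"][125:275,225:425],None,fx=4,fy=4,interpolation=cv2.INTER_CUBIC)
im=cv2.convertScaleAbs(im,alpha=1.15,beta=15)
def pix(p):
    q=np.linalg.inv(w["T"])@np.r_[p,1]; return ((w["f"]*q[:2]/q[2]+[w["cx"],w["cy"]]).round(1)-[225,125])*4
for a in (0,45,90,135,180):
    e=np.array([np.cos(np.radians(a)),np.sin(np.radians(a))]); print(a,pix(np.r_[np.array([.4756,.139])+.02625*e,.07]))
cv2.imwrite("pics/con2.png",im[:,:,::-1])
E
```

```text
0 [496.4 339.6]
45 [456.8 242.8]
90 [354.  201.6]
135 [250.8 244.4]
180 [212.  342.8]
```

View pics/con2.png

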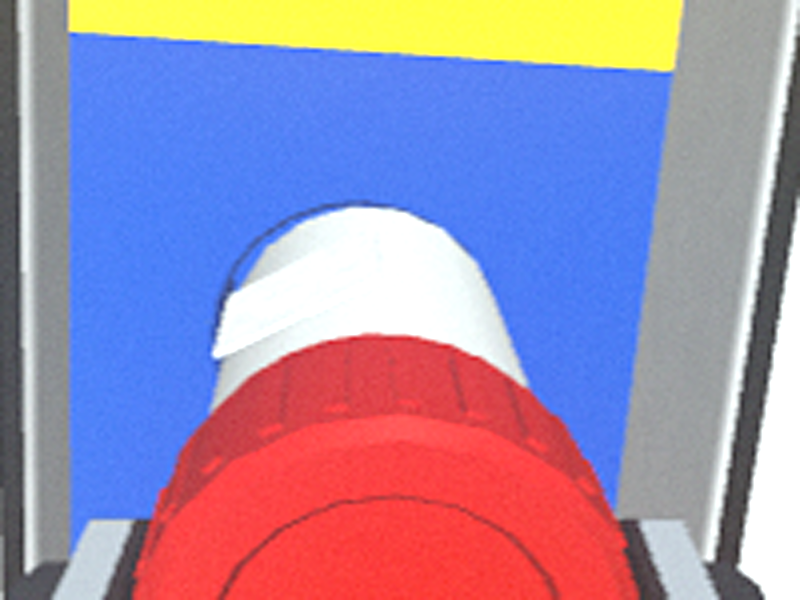

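The well's rim (left edge at crop (218,300), top (355,203)) shows the foot (top at (372,207)) is about 2 mm too far +x. I'll lift, shift and feel again.

>>> servo_tool(series="0.3 0 0 -0.003 0 0 0;0.3 -0.0004 -0.001 -0.004 0 0 0;0.3 -0.0004 -0.0019 -0.004 0 0 0;0.3 -0.0004 -0.0019 -0.004 0 0 0;0.3 -0.0004 -0.002 -0.002 0 0 0;0.3 -0.0004 -0.002 -0.001 0 0 0;0.3 -0.0004 -0.002 0 0 0 0;0.3 -0.0004 -0.002 0.001 0 0 0;0.3 -0.0004 -0.0021 0.002 0 0 0;0.3 -0.0004 -0.0021 0.002 0 0 0")

```text
time_s: 30.65
eef_pos: [0.4746, 0.1389, 0.1493]
eef_rot: [0.007, 0.707, 0.707, 0.018]
wrist_force: [0.7, 0.1, -5.6]
opening: 0.63
grasp_force: 66.8
```

```bash
python3 wt.py; python3 axis.py
```

```text
[ 0.23  0.23 -6.02] [0.44 0.28 0.42] 30.95 [0.4749 0.1389 0.1498] 0.6305432321858796 66.7560088634491
pts 1414 tilt deg [ 1.16 -0.49] foot [0.473  0.1392] z foot 0.0667
```

It's in, hanging free with the full 6 N weight. Sliding down.

>>> servo_tool(series="0.3 0 -0.0001 0.003 0 0 0;0.3 -0.0001 -0.0002 0.006 0 0 0;0.3 -0.0001 -0.0003 0.009 0 0 0;0.3 -0.0002 -0.0004 0.012 0 0 0;0.3 -0.0002 -0.0005 0.015 0 0 0;0.3 -0.0002 -0.0005 0.015 0 0 0")

```text
time_s: 31.5
eef_pos: [0.4745, 0.1388, 0.1338]
eef_rot: [0.007, 0.707, 0.707, 0.018]
wrist_force: [0.6, -1.0, -6.3]
opening: 0.632
grasp_force: 66.8
```

>>> servo_tool(series="0.3 0 -0.0001 0.003 0 0 0;0.3 -0.0001 -0.0002 0.006 0 0 0;0.3 -0.0001 -0.0003 0.009 0 0 0;0.3 -0.0002 -0.0004 0.012 0 0 0;0.3 -0.0002 -0.0005 0.015 0 0 0;0.3 -0.0003 -0.0006 0.018 0 0 0;0.3 -0.0003 -0.0006 0.018 0 0 0")

```text
time_s: 32.08
eef_pos: [0.4745, 0.1388, 0.1159]
eef_rot: [0.007, 0.707, 0.707, 0.018]
wrist_force: [0.8, -0.8, -6.6]
opening: 0.632
grasp_force: 66.8
```

>>> servo_tool(series="0.3 0 -0.0001 0.003 0 0 0;0.3 -0.0001 -0.0001 0.005 0 0 0;0.3 -0.0001 -0.0002 0.006 0 0 0;0.3 -0.0001 -0.0002 0.007 0 0 0;0.3 -0.0001 -0.0003 0.0075 0 0 0;0.3 -0.0001 -0.0003 0.008 0 0 0;0.3 -0.0001 -0.0003 0.008 0 0 0;0.3 -0.0001 -0.0003 0.008 0 0 0")

```text
time_s: 32.75
eef_pos: [0.475, 0.1389, 0.1088]
eef_rot: [0.007, 0.707, 0.707, 0.019]
wrist_force: [-0.5, -0.2, -4.5]
opening: 0.637
grasp_force: 67.0
```

>>> servo_tool(series="0.3 0 0 0.0005 0 0 0;0.3 0 0 0.001 0 0 0;0.3 0 -0.0001 0.0015 0 0 0;0.3 0 -0.0001 0.002 0 0 0;0.3 0 -0.0001 0.0025 0 0 0;0.3 0 -0.0001 0.0025 0 0 0")

```text
time_s: 33.25
eef_pos: [0.4751, 0.1389, 0.1065]
eef_rot: [0.008, 0.707, 0.707, 0.019]
wrist_force: [-2.9, 0.1, 2.8]
opening: 0.63
grasp_force: 67.8
```

```bash
python3 wt.py
```

```text
[-3.31 -1.01  2.7 ] [0.32 0.41 0.64] 33.55 [0.4751 0.1389 0.1063] 0.6321346051922654 67.78956770896912
```

It's bottomed, with its weight fully carried. Releasing and retreating.

>>> servo_tool(series="0 0 0 0 0 0 0;-0.5 0 0 0 0 0 0;-1 0 0 0 0 0 0;-1 0 0 0 0 0 0;-1 0 0 0 0 0 0")

```text
time_s: 33.97
eef_pos: [0.4754, 0.139, 0.1063]
eef_rot: [0.008, 0.707, 0.707, 0.019]
wrist_force: [-0.5, -0.3, 0.3]
opening: 0.997
grasp_force: 0.0
```

>>> servo_tool(series="-1 0.0003 0.0007 -0.02 0 0 0;-1 0.0008 0.0018 -0.05 0 0 0;-1 0.0013 0.003 -0.08 2.1 -0.9 0;-1 0.0018 0.004 -0.12 2.1 -0.9 0;-1 0.0018 0.004 -0.16 2.1 -0.9 0;-1 0.0018 0.004 -0.16 2.1 -0.9 0;-1 0.0018 0.004 -0.16 2.1 -0.9 0")

```text
time_s: 34.55
eef_pos: [0.475, 0.1384, 0.2693]
eef_rot: [0.002, 0.707, 0.707, 0.003]
wrist_force: [0.1, 0.2, 0.5]
opening: 1.0
grasp_force: 0.0
```

```bash
python3 lid2.py
```

```text
34.6 [0.4736 0.1383 0.2669] [ 2.4e-03  1.0e-04 -1.0e+00]
[330.  55.] z 0.1321 0.4832 0.2467 0.0279 slope deg [ 0.11 -0.01]
[319. 184.] z 0.1321 0.4743 0.1391 0.0283 slope deg [ 0.06 -0.18]
```

Both lids are level at the same height (0.132, the foam having sunk about 3 mm under both), and the empty canister stands on the tray. Handing in.

```bash
python3 -c "
from bench import ctrl; print(ctrl.hand_in())"
```

```text
the job is handed in; nothing more can be done
None
```

I handed the job in at about 35 s: the specimen canister is at the bottom of the yellow well, the cold core at the bottom of the blue well, and the empty one stands on the tray. One slip came before weighing: my first grip on the cold-core canister closed on its lid edge, pressing it with about 63 N and tilting it about 15°, before I eased it upright.

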